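# Bring the hanging parts bin over the shipping carton and leave it hanging still

## Task

The black parts bin hangs on a long rod from a trolley on the overhead track; the rod swings freely and the trolley has its own weight and drag, so it lags behind and runs on. Take the bin by its handle to the open carton and leave it let go there, hanging still with the whole width of the bin between the carton's two side walls, so that the packer can drop its contents straight in; see it hang free and still for five seconds before you finish. Do not let the rod lean far or the trolley run into its end stops, and leave the other things on the bench as they are.

Things in the scene. Friction and masses are not known exactly. Their poses are not given: they have to be found in the camera images.
- trolley (a joint): position (m) of the trolley along the overhead track, which runs along world y 1.75 m above the bench; positive to +y, end stops at -0.5 and +0.5. About 2.5 kg (up to 30 % more or less); rolls against a steady dry drag of about 0.6 N: it stays put while the sideways pull of the hanging bin is smaller, and runs on for a while once moving. Plumb, the bin has world y = this value.
- carrier: black parts bin, 140 mm along x, 150 along y, 110 high, with steel yoke and 16 mm rod: one rigid piece, about 0.8 kg (up to 30 % more or less), that swings about a pin in the trolley, axis along x, in the plane of the track; nearly undamped, 2.5 s a swing. Origin: centre of its underside, 1625 mm below the pin, 125 mm above the bench; z along the rod; mass centre 1.5 m below the pin.
- grip (a point): middle of the bin's handle: a round rubber bar 24 mm thick standing 100 mm straight out of the bin's front wall towards the robot (-x), 200 mm above the bench. This point is 130 mm in front of the rod's axis and 1550 mm below the pin; the bar runs on 45 mm to its free end. Take it from above, fingers closing along y; the bar may turn between the pads.
- open_carton: the open cardboard carton on the bench under the track: 180 mm along x, 185 mm along y, 85 mm high, walls 5 mm, 175 mm clear between its side walls along y, flaps folded down outside. Origin at the centre of its underside; square to the track and centred under it, on either side of where the bin starts. It does not move.
- sealed_carton: a taped-up carton of the same size on the other side, to be left alone. Origin at the centre of its underside. It does not move.
- plug_a: blue industrial plug standing upright, 66 mm across, 95 mm tall, leave alone; origin at the centre of its foot.
- plug_b: red industrial plug standing upright, 66 mm across, 95 mm tall, leave alone; origin at the centre of its foot.
- spray: white spray can, 56 mm across, 180 mm tall, leave alone; origin at the centre of its foot.
- glue: white bottle with red cap, 48 mm across, 130 mm tall, leave alone; origin at the centre of its foot.
- tape: roll of clear tape lying flat, 90 mm across, 45 mm high, between the cartons, leave alone; origin at the centre of its underside.
- relay_box: small cardboard box, 70 x 60 x 50 mm, between the cartons, leave alone; origin at the centre of its underside.
- driver: screwdriver lying near the robot, leave alone.
- lamp_box: green box, 90 x 60 x 60 mm, near the robot, leave alone; origin at the centre of its underside.

How it is judged:
On the way:
1. the bin hangs free and still over the open carton for 4 s (y of carrier in the frame of open_carton between -0.012 and 0.012 m and angular speed of carrier below 0.015 rad/s and velocity of joint trolley between -0.02 and 0.02 m/s and contact force between each of the arm, the fingers and carrier below 0.1 N), for 4 s.
At the end, for the whole second after the job is handed in: The bin is let go, its centre within 12 mm of the carton's centre line along the track (so that it lies between the side walls), the rod swinging slower than 0.015 rad/s (24 mm/s at the bin) and the trolley slower than 20 mm/s; it has hung so for 4 s and goes on doing so (all of step 1); the robot touches nothing.
It fails at once if the rod leans more than 0.2 rad (angle between carrier's own z axis and vertical above 0.2 rad).
It fails at once if the trolley runs into an end stop (value of joint trolley above 0.49 m or value of joint trolley below -0.49 m).
It fails at once if another thing on the bench is moved (distance of any of plug_a, plug_b, spray, glue, tape, relay_box, driver, lamp_box from where it was at the start of the episode above 0.03 m).
It fails at once if a bystander is knocked over (angle between any of plug_a, plug_b, spray, glue's own z axis and vertical above 0.5 rad).
It also fails if it takes over 51 s, if anything falls off the work surface, if the arm or the gripper's body presses on something with over 40 N, if the wrist force passes 120 N, or if a joint passes its speed limit or range.

## Robot

A 6-joint arm with a two-finger parallel gripper is mounted at the origin on the work surface. World frame = base frame: x ahead of the robot, y to its left, z up, the work surface at z = 0. Lengths are in m, angles in rad, forces in N, time in s.
With the tool pointing down it reaches from about 0.375 to 0.9 m from the base axis. Payload 3.1 kg.
Tool frame: the origin (TCP) lies between the finger pads; the fingertips stand arm.tip_extent ahead of it and the grasp point (between the pads) lies 6 mm ahead of it (arm.tip_extent is the distance from the TCP to the fingertips, in m); z points along the fingers, y is the line along which they close (so a half turn about z gives the same grasp; the last joint's range is limited). The gripper opens to 87 mm and grips with 3 to 60 N. Pads are 19 mm wide; open, the fingers measure 117 mm over their backs; the gripper's body (75 mm by 190 mm) begins 51 mm behind the grasp point.
Start: joints at [-1.486, 0.527, 1.433, -0, 1.181, -0.178], TCP at [0.163, -0.603, 0.248] pointing down, gripper open.
Joint ranges: [-3.08, 3.08], [-0.75, 2.2], [0.22, 2.44], [-1.43, 4.57], [0, 2.65], [-2.85, 2.85]. Speed limits (rad/s): [2.79, 2.79, 3.14, 3.14, 3.14, 3.14].

## Interface

Orientations are given as [roll, pitch, yaw] about the fixed x, y, z axes, in that order (R = Rz(yaw) Ry(pitch) Rx(roll)).
In Python, from station import sensors, cams, arm gives the robot as it stands.
- The arm moves only by the shell command python3 -m inch 'ROWS'. ROWS is a JSON object of lists of equal length, an entry for each row: "fingers": the closure, from -1 (fully open) to 1 (shut); "translation": the shift along the tool's x, y, z in cm, a list of three; "turn": the turn, a rotation vector about the tool's x, y, z in degrees, a list of three. A call has 1 to 8 rows; each row is the pose to reach, as a shift and turn from the pose commanded when the call began, along the tool's axes at that moment; what a row does not reach only later rows make up. A row lasts 1/12 s, in which the tool goes at most 41.7 mm and 7.16 degrees, less where a joint would pass 70% of its speed; a pose out of reach is approached as far as the arm can. A call with a gripper value outside its range is refused whole. The fingers move at their own pace and stop on an object; the grip force is fixed at half the most. Time passes only in rows, so rows that repeat a pose let the fingers close. It gives the time, the measured TCP pose, the force, the opening and the grip force at its end, in the units of the state.
- sensors.observe(): the state, without advancing time (a new reading comes with each control period).
- cams.snapshot(name): name is "scene" or "top" or "wrist"; returns a dict with "img" (420x560x3 uint8, red, green, blue), "fx", "fy", "cx", "cy" (pixels), "camera_from_world" (4x4, takes a point from world to camera coordinates). Camera axes: x right, y up, looking along -z (the intrinsics and any distortion apply to the point x, -y, -z); pixel columns grow to the right and rows downward; lengths in m; the calibration is good to about 2 mm. A picture is of the moment at which its call begins. There is no depth.
- arm.sign_off(): hands the job in; it is judged then, once.
The state is a dict: "clock": time; "joint_positions": joint angles; "qvel": joint speeds; "tau": joint torques, N m; "tcp_pos": TCP position; "tool_rot": TCP orientation; "contact_force": force on the tool from outside, world axes, zero at the start; "torque": the same for the moment, N m; "opening": finger opening in m; "gripper_force": force on a finger pad.
Only numpy, scipy, OpenCV 4.12 (cv2) and the standard library are available. Lean on these libraries where they do the work, as an engineer would, in place of code of your own. Each camera call takes 0.05 s, during which the arm holds its last target. There are 200 camera calls.

## Working session

There is one attempt and no reset: what is moved stays moved. The work goes in short steps, Python scripts to look and compute and a shell command to move; the robot and the scene stay as the last step left them, time stands still between calls to the robot, and variables do not carry over. Pictures are saved under pics/ and viewed, at most 10 in all, crops included, and the job is handed in when it is done.

```bash
ls; mkdir -p pics; cat > h.py <<'E'
import numpy as np, cv2
from station import sensors, cams, arm
def snap(n,f=None):
    s=cams.snapshot(n)
    if f: cv2.imwrite('pics/'+f,s['img'][:,:,::-1])
    return s
def ray(s,u,v):
    T=np.array(s['camera_from_world']);R=T[:3,:3];t=T[:3,3]
    d=R.T@np.array([(u-s['cx'])/s['fx'],-(v-s['cy'])/s['fy'],-1]);return -R.T@t,d
def plane(s,u,v,z):
    o,d=ray(s,u,v);return o+d*(z-o[2])/d[2]
def proj(s,p):
    T=np.array(s['camera_from_world']);c=T[:3,:3]@np.array(p)+T[:3,3]
    return s['cx']+s['fx']*c[0]/-c[2], s['cy']-s['fy']*c[1]/-c[2]
def tri(a,b):
    (o,d),(p,e)=a,b
    k=np.linalg.lstsq(np.c_[d,-e],p-o,rcond=None)[0]
    x=o+k[0]*d;y=p+k[1]*e;return (x+y)/2,np.linalg.norm(x-y)
E
python3 - <<'E'
from h import *
a=snap('scene','s0.png');b=snap('top','t0.png')
for s in(a,b): print({k:np.round(v,3).tolist() for k,v in s.items() if k!='img'}, ray(s,280,210))
o=sensors.observe();print(o, arm.tip_extent)
E
```

```text
pics
{'fx': 495.704, 'fy': 495.704, 'cx': 284.245, 'cy': 212.047, 'camera_from_world': [[-0.169, 0.985, -0.018, 0.082], [-0.678, -0.103, 0.728, 0.268], [0.716, 0.135, 0.685, -1.509], [0.0, 0.0, 0.0, 1.0]]} (array([1.27532591, 0.15115782, 0.84061026]), array([-0.71696236, -0.14431733, -0.68207614]))
{'fx': 388.004, 'fy': 388.004, 'cx': 273.227, 'cy': 215.192, 'camera_from_world': [[-0.028, -0.999, -0.038, 0.033], [0.981, -0.034, 0.193, -0.553], [-0.194, -0.032, 0.98, -0.818], [0.0, 0.0, 0.0, 1.0]]} (array([ 0.3839746 , -0.0127462 ,  0.90995255]), array([ 0.20676485,  0.0141361 , -0.97853575]))
{'clock': 0.1, 'joint_positions': array([-1.48546440e+00,  5.28363846e-01,  1.43378484e+00, -3.08978883e-06,
        1.18142131e+00, -1.78487394e-01]), 'qvel': array([-0.00127998, -0.0017641 , -0.00136789,  0.00112068,  0.00200789,
       -0.00058414]), 'tau': array([-3.04818441e-04, -4.40985346e+01, -1.77150679e+01,  6.35304954e-02,
        5.34176803e-02, -3.65442315e-05]), 'tcp_pos': array([ 0.16296234, -0.60273562,  0.24667181]), 'tool_rot': array([-3.13964622e+00, -3.48248510e-04,  2.63820153e-01]), 'contact_force': array([ 0.06461474,  0.25777369, -0.12510919]), 'torque': array([ 0.0398098 , -0.01841672, -0.007211  ]), 'gripper_force': 0.0, 'opening': 0.08708435389903446} 0.025
```

```bash
python3 -m inch --help | head -20
```

```text
invalid input: not JSON, or not a number
```

View pics/s0.png

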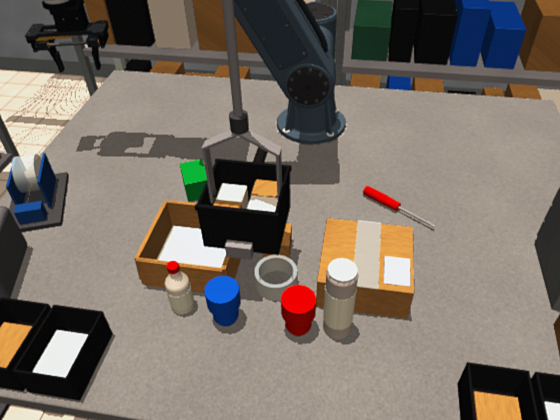

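View pics/t0.png

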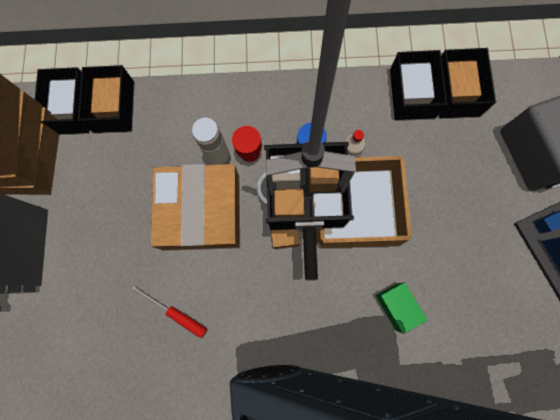

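The bin hangs mid-image. The open carton is on its -y side: left in the scene view at about (185,245), right in the top view at about (365,200). In the top view the handle runs through about (310,222–278). Next I'll measure these positions.

```bash
cat > m.py <<'E'
from h import *
def rod(s,rows):
    # edges of rod near given rows of top image: returns centres
    pass
if __name__=='__main__':
    a=snap('scene');b=snap('top')
    for n,s in(('scene',a),('top',b)):
        hsv=cv2.cvtColor(s['img'],cv2.COLOR_RGB2HSV)
        m=cv2.inRange(hsv,(8,110,80),(22,255,255))
        for c in cv2.findContours(m,cv2.RETR_EXTERNAL,cv2.CHAIN_APPROX_SIMPLE)[0]:
            if cv2.contourArea(c)>150:
                print(n,cv2.contourArea(c),cv2.boundingRect(c),cv2.approxPolyDP(c,4,True)[:,0].tolist())
    g=b['img'].astype(int)
    for r in (5,40,80,120,240,255,270,278,282): print(r,g[r,290:360:2].sum(1).tolist())
    print('handlecol',g[215:300:3,310].sum(1).tolist())
    for r in(165,200,235,243): print('rim',r,[tuple(x) for x in g[r,392:416:2].tolist()])
    ga=a['img'].astype(int)
    for r in(3,40,80,110): print('scene',r,ga[r,215:260:2].sum(1).tolist())
E
python3 m.py
python3 - <<'E'
import cv2
t=cv2.imread('pics/t0.png')[130:290,240:430];cv2.imwrite('pics/t0c.png',cv2.resize(t,None,fx=3.6,fy=3.6,interpolation=cv2.INTER_NEAREST))
E
```

```text
scene 1111.0 (473, 391, 49, 29) [[473, 392], [476, 419], [521, 419], [517, 397]]
scene 845.5 (0, 322, 32, 46) [[30, 325], [2, 323], [1, 367], [7, 366]]
scene 698.0 (178, 256, 52, 37) [[229, 257], [221, 268], [178, 263], [179, 270], [188, 276], [193, 291], [203, 292], [211, 277], [226, 274]]
scene 3503.0 (354, 224, 60, 95) [[381, 224], [379, 286], [357, 287], [354, 311], [406, 318], [413, 293], [412, 228]]
scene 209.5 (280, 223, 12, 35) [[286, 223], [280, 254], [289, 257], [291, 225]]
scene 1555.0 (316, 218, 42, 90) [[356, 221], [327, 218], [316, 306], [323, 307], [327, 264], [336, 257], [353, 260]]
scene 1558.5 (135, 200, 65, 88) [[196, 203], [163, 202], [135, 256], [142, 283], [164, 287], [169, 273], [166, 261], [139, 256], [166, 203], [172, 204], [172, 225], [199, 227]]
scene 364.0 (251, 179, 27, 18) [[255, 180], [251, 195], [277, 195], [276, 181]]
scene 340.0 (509, 84, 32, 15) [[509, 84], [515, 97], [540, 98], [535, 85]]
scene 330.5 (415, 77, 29, 15) [[415, 77], [416, 90], [443, 91], [442, 79]]
scene 336.5 (350, 73, 31, 15) [[352, 73], [350, 85], [379, 87], [380, 75]]
scene 183.0 
[... 3398 characters left out ...]
), (130, 123, 119)]
rim 243 [(64, 47, 28), (65, 46, 29), (61, 42, 20), (63, 45, 27), (63, 44, 28), (70, 54, 41), (114, 107, 99), (125, 118, 112), (125, 119, 114), (130, 123, 118), (125, 119, 115), (125, 119, 114)]
scene 3 [178, 179, 181, 174, 193, 202, 212, 207, 196, 129, 112, 78, 98, 98, 96, 96, 98, 94, 93, 92, 90, 93, 91]
scene 40 [170, 161, 166, 165, 166, 173, 194, 209, 210, 203, 181, 172, 177, 177, 178, 184, 179, 175, 94, 115, 116, 115, 109]
scene 80 [455, 459, 456, 448, 442, 446, 444, 419, 186, 208, 212, 203, 228, 469, 459, 457, 466, 469, 474, 497, 423, 426, 385]
scene 110 [455, 461, 459, 459, 455, 451, 454, 459, 440, 224, 204, 214, 207, 180, 291, 392, 452, 449, 448, 450, 452, 453, 452]
```

View pics/t0c.png

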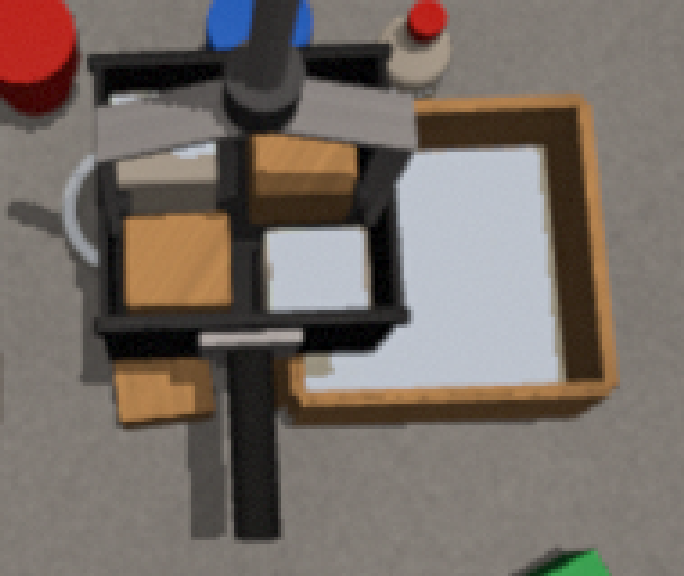

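The crop shows the handle bar ending at about (311,279). The carton rim's front corners are at about (320.5,239.5) and (411,238), and its back-right corner at about (404,157).

```bash
python3 - <<'E'
from h import *
a=snap('scene');b=snap('top')
print('rim corner near', tri(ray(a,164,202),ray(b,411,238)),'far',tri(ray(a,135.5,256),ray(b,404,156.5)))
for p in((320.5,240),(411,238),(404,156.5)): print('rim',plane(b,*p,.085).round(4))
for u,v in((311,279.5),(309.5,255),(309,240)): print('bar',plane(b,u,v,.212).round(4), plane(b,u,v,.2).round(4))
# bin rim corners z=.235
print('bin rim far-left/far-right/near-left/near-right')
for u,v in((265,145.5),(348.5,143),(266.5,219),(353.5,217)): print(plane(b,u,v,.235).round(4))
print('tri bin near corners', tri(ray(b,265,145.5),ray(a,287,252)))
print('sealed',[plane(b,u,v,.085).round(4).tolist() for u,v in((152.5,167),(234.5,164.5),(152,246),(236,244))])
for n,u,v,z in(('green',385,290,.06),('green',425,320,.06),('green',410,283,.06),('green',380,298,.06)): print(n,plane(b,u,v,z).round(3))
# rod: sample rod points predicted
x0=0.66
for z in(.4,.5,.6,.7): print(z,proj(b,(x0,-.03,z)),proj(a,(x0,-.03,z)))
E
```

```text
rim corner near (array([ 0.48881355, -0.2784124 ,  0.07931009]), np.float64(0.0014606983943445237)) far (array([ 0.66652953, -0.27477371,  0.09130284]), np.float64(0.002091168247024687))
rim [ 0.4899 -0.0851  0.085 ]
rim [ 0.4879 -0.2758  0.085 ]
rim [ 0.669  -0.2779  0.085 ]
bar [ 0.4038 -0.0536  0.212 ] [ 0.4042 -0.0543  0.2   ]
bar [ 0.4472 -0.0529  0.212 ] [ 0.4483 -0.0536  0.2   ]
bar [ 0.4743 -0.0533  0.212 ] [ 0.4758 -0.054   0.2   ]
bin rim far-left/far-right/near-left/near-right
[0.6488 0.0208 0.235 ]
[ 0.6472 -0.132   0.235 ]
[0.5112 0.0214 0.235 ]
[ 0.5094 -0.1318  0.235 ]
tri bin near corners (array([0.67509376, 0.03246496, 0.16455346]), np.float64(0.016478166101901844))
sealed [[0.6674, 0.2829, 0.085], [0.6658, 0.0976, 0.085], [0.4887, 0.2781, 0.085], [0.4872, 0.0958, 0.085]]
green [ 0.382 -0.219  0.06 ]
green [ 0.318 -0.296  0.06 ]
green [ 0.395 -0.273  0.06 ]
green [ 0.365 -0.207  0.06 ]
0.4 (np.float64(293.6041613790334), np.float64(93.93328245028198)) (np.float64(241.31388257744896), np.float64(137.7895882978162))
0.5 (np.float64(294.7458084748173), np.float64(51.340773911225256)) (np.float64(235.82711027054972), np.float64(78.81466610130695))
0.6 (np.float64(296.5146643351489), np.float64(-14.651605532270281)) (np.float64(229.1462959811044), np.float64(7.0055074755820215))
0.7 (np.float64(299.6233567530884), np.float64(-130.6305353130856)) (np.float64(220.8340750567862), np.float64(-82.33892944873719))
```

```bash
python3 -m inch '{"fingers":[-1,-1,-1,-1,-1,-1,-1,-1],"translation":[[3,-3,-1],[6,-6.2,-2],[9,-9.4,-3],[11.8,-12.6,-4],[14.5,-15.8,-4.3],[17.3,-18.8,-4.3],[20,-21.8,-4.3],[22.8,-24.8,-4.3]],"turn":[[0,0,2],[0,0,4],[0,0,6],[0,0,8],[0,0,10],[0,0,12],[0,0,14],[0,0,15.1]]}'
python3 - <<'E'
from h import *
o=sensors.observe();p=o['tcp_pos'];w=o['tool_rot'][2];d=np.array([.449,-.0535,.29])-p
print(p,o['tool_rot'],o['clock'],'tool cm',100*(d[0]*np.cos(w)+d[1]*np.sin(w)),100*(d[0]*np.sin(w)-d[1]*np.cos(w)),-100*d[2])
E
```

```text
clock: 0.97
tcp_pos: [0.3151, -0.3099, 0.2909]
tool_rot: [3.141, -0.001, -0.002]
contact_force: [1.4, -0.4, 0.3]
opening: 0.0868
gripper_force: 0.0
[ 0.31508449 -0.30987809  0.29090824] [ 3.14090436e+00 -6.21077769e-04 -2.05167047e-03] 0.9667 tool cm 13.338922500914425 -25.6652295993028 0.09082403749287038
```

```bash
python3 -m inch '{"fingers":[-1,-1,-1,-1,-1,-1,-1,-1],"translation":[[2,-3.6,0],[4,-7.2,0],[6,-10.8,0],[8,-14.4,0],[9.8,-18,0],[11.4,-21.4,0],[12.6,-24,0],[13,-25,0]],"turn":[[0,0,0],[0,0,0],[0,0,0],[0,0,0],[0,0,0],[0,0,0],[0,0,0],[0,0,0]]}'
python3 - <<'E'
from h import *
w=snap('wrist','w1.png');b=snap('top');a=snap('scene')
print({k:np.round(v,3).tolist() for k,v in w.items() if k!='img'})
o=sensors.observe();print(o['tcp_pos'],o['clock'])
for p in((.449,-.0535,.2),(.404,-.0535,.2),(.49,-.0535,.2)): print(proj(w,p))
# rod in top & scene baseline
def rodc(s,r,lo,hi,thr):
    g=s['img'][r,lo:hi].astype(int).sum(1); i=np.where(g<thr)[0]; return lo+i.mean(),len(i)
for r in(5,80,120): print('top',r,rodc(b,r,290,360,250))
E
```

```text
clock: 1.63
tcp_pos: [0.4455, -0.0585, 0.2907]
tool_rot: [-3.141, -0.001, 0.004]
contact_force: [0.1, -0.2, -0.2]
opening: 0.0869
gripper_force: 0.0
{'fx': 336.131, 'fy': 336.131, 'cx': 281.669, 'cy': 214.741, 'camera_from_world': [[0.005, -1.0, -0.002, -0.059], [0.957, 0.005, -0.291, -0.377], [0.291, -0.001, 0.957, -0.563], [0.0, 0.0, 0.0, 1.0]]}
[ 0.44448919 -0.06158244  0.29053947] 1.7833
(np.float64(275.84243113064014), np.float64(223.26077519245024))
(np.float64(275.8716698724845), np.float64(279.8236505767028))
(np.float64(275.81288380391646), np.float64(166.10093677302606))
top 5 (np.float64(338.0), 23)
top 80 (np.float64(325.0), 17)
top 120 (np.float64(318.0), 13)
```

View pics/w1.png

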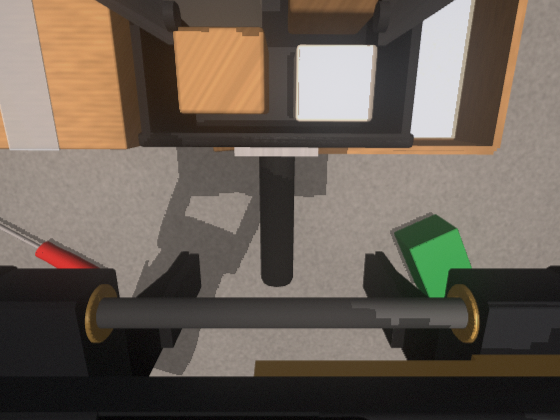

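The wrist view shows the bar between the open fingers, at columns 260–294 (centre 277), with its end at row ~286.

```bash
python3 - <<'E'
from h import *
w=snap('wrist');b=snap('top')
print(sensors.observe()['tcp_pos'], sensors.observe()['clock'])
gw=w['img'].astype(int).sum(2); gb=b['img'].astype(int).sum(2)
print('wrist col', gw[270:298:2,277].tolist(), [ (np.where(gw[r,240:310]<130)[0][[0,-1]]+240).tolist() for r in(180,220,260)])
print('top',[(np.where(gb[r,295:330]<200)[0]+295).tolist() for r in(250,265,275)])
for v in(284,286): print(tri(ray(w,277,v),ray(b,311,279.5)))
print(plane(w,277,220,.2))
E
```

```text
[ 0.44419179 -0.06279446  0.29051537] 1.8833
wrist col [121, 119, 127, 120, 125, 123, 122, 123, 416, 420, 416, 402, 408, 415] [[255, 288], [256, 288], [257, 287]]
top [[295, 296, 297, 298, 299, 300, 301, 302, 303, 304, 305, 306, 307, 308, 309, 310, 311, 312, 313, 314, 315, 316, 317, 318, 319, 320, 321, 322, 323, 324, 325, 326, 327, 328, 329], [295, 296, 297, 298, 299, 300, 301, 302, 303, 304, 305, 306, 307, 308, 309, 310, 311, 312, 313, 314, 315, 318, 319, 320, 321, 322, 323, 324, 325, 326, 327, 328, 329], [305, 306, 307, 308, 309, 310, 311, 312, 313, 314, 315, 316, 317]]
(array([ 0.40372844, -0.05578851,  0.20735364]), np.float64(0.0038334237432627303))
(array([ 0.40363997, -0.05572608,  0.2101352 ]), np.float64(0.004034763326979815))
[ 0.45037539 -0.0576434   0.2       ]
```

```bash
python3 -m inch '{"fingers":[-1,-1,-1,-1,-1,-1],"translation":[[0.3,-0.4,1.5],[0.5,-0.75,4],[0.5,-0.75,6.5],[0.5,-0.75,8],[0.5,-0.75,8.4],[0.5,-0.75,8.4]],"turn":[[0,0,0],[0,0,0],[0,0,0],[0,0,0],[0,0,0],[0,0,0]]}'
python3 - <<'E'
from h import *
w=snap('wrist');gw=w['img'].astype(int).sum(2)
o=sensors.observe();print(o['tcp_pos'],o['clock'],o['contact_force'])
for r in(160,180,200): 
    i=np.where(gw[r,230:330]<130)[0]+230;print(r,i[[0,-1]],plane(w,i.mean(),r,.2))
print(proj(w,(.449,-.055,.2)))
b=snap('top','t2.png')
E
```

```text
clock: 2.38
tcp_pos: [0.4486, -0.0554, 0.2056]
tool_rot: [-3.141, 0.003, -0.002]
contact_force: [0.3, -0.4, 0.1]
opening: 0.0871
gripper_force: 0.0
[ 0.44946679 -0.05537704  0.20655211] 2.4333 [-0.10418492  0.28564248 -0.46645827]Traceback (most recent call last):
  File "<stdin>", line 5, in <module>
IndexError: index 0 is out of bounds for axis 0 with size 0
```

```bash
cat > r.py <<'E'
from h import *
XR=.579
def rodline(tag,gy=None):
    """rod centre points (y,z) from top and scene, in plane x=XR, near expected line"""
    o=sensors.observe(); gy=o['tcp_pos'][1] if gy is None else gy
    out={}
    for n,zs in(('top',np.arange(.38,.56,.01)),('scene',np.arange(.37,.60,.01))):
        s=snap(n,f'{tag}_{n}.png'); g=cv2.cvtColor(s['img'],cv2.COLOR_RGB2GRAY).astype(float)
        pts=[]
        for z in zs:
            # search the lateral shift giving best edge pair (left & right edge gradients), rod half width 8 mm
            best=None
            ys=gy+np.arange(-.03,.16,.001)
            uv=np.array([proj(s,(XR,y,z)) for y in ys]); hw=abs(proj(s,(XR,gy-.008,z))[0]-proj(s,(XR,gy+.008,z))[0])/2
            sc=[]
            for u,v in uv:
                r=int(round(v))
                if not(0<=r<420 and hw+6<u<553-hw): sc.append(-1e9);continue
                f=lambda c:np.interp(c,np.arange(560),g[r])
                inn=[f(c) for c in np.linspace(u-hw+1.5,u+hw-1.5,9)]
                sc.append(min(f(u-hw-2),f(u+hw+2))-np.mean(inn)-2*np.std(inn))
            i=int(np.argmax(sc))
            if sc[i]>15: pts.append((z,ys[i],sc[i]))
        out[n]=np.array(pts)
    print('t',round(o['clock'],2),'tcp',o['tcp_pos'].round(4),'F',np.round(o['contact_force'],1),'open',round(o['opening'],4))
    for n,p in out.items():
        if len(p)>4:
            c=np.polyfit(p[:,0],p[:,1],1);k=abs(np.polyval(c,p[:,0])-p[:,1])<.003
            if k.sum()>4: c=np.polyfit(p[k,0],p[k,1],1)
            zm=.47;ym=np.polyval(c,zm)
            print(n,'n',len(p),k.sum(),'slope',c[0].round(4),'y(.47)',ym.round(4),'res',np.std(np.polyval(c,p[k,0])-p[k,1]).round(4),
              'y-from-grip: lean',((ym-gy)/.27).round(4),'trolley',(gy+(ym-gy)/.27*1.55).round(4))
        else: print(n,'few',p.round(3).tolist())
if __name__=='__main__':
    import sys; rodline(sys.argv[1])
E
python3 -m inch '{"fingers":[1,1,1,1,1,1],"translation":[[0,0,0],[0,0,0],[0,0,0],[0,0,0],[0,0,0],[0,0,0]],"turn":[[0,0,0],[0,0,0],[0,0,0],[0,0,0],[0,0,0],[0,0,0]]}'; python3 r.py a
```

```text
clock: 2.93
tcp_pos: [0.4497, -0.0541, 0.2069]
tool_rot: [3.141, -0.001, 0.0]
contact_force: [-0.2, 0.2, 0.2]
opening: 0.0546
gripper_force: 0.0
t 2.93 tcp [ 0.4497 -0.0541  0.2069] F [-0.2  0.2  0.2] open 0.0546
top n 18 2 slope -0.315 y(.47) -0.0401 res 0.0016 y-from-grip: lean 0.0519 trolley 0.0263
scene n 11 0 slope 0.0235 y(.47) -0.0258 res nan y-from-grip: lean 0.1051 trolley 0.1087
  ret = _var(a, axis=axis, dtype=dtype, out=out, ddof=ddof,
  arrmean = um.true_divide(arrmean, div, out=arrmean,
  ret = ret.dtype.type(ret / rcount)
```

```bash
cat > r.py <<'E'
from h import *
XR=.579
def xplane(s,u,v):
    o,d=ray(s,u,v);return o+d*(XR-o[0])/d[0]
def rodline(tag,gy=None):
    o=sensors.observe(); gy=o['tcp_pos'][1] if gy is None else gy
    print('t',round(o['clock'],2),'tcp',o['tcp_pos'].round(4),'F',np.round(o['contact_force'],1),'open',round(o['opening'],4))
    for n,rows,lo,hi in(('top',range(2,135,3),35,75),('scene',range(56,108,2),45,95)):
        s=snap(n,f'{tag}_{n}.png'); g=cv2.cvtColor(s['img'],cv2.COLOR_RGB2GRAY); pts=[]
        for r in rows:
            m=((g[r]>=lo)&(g[r]<=hi)).astype(np.int8);d=np.diff(np.r_[0,m,0])
            for a,e in zip(np.where(d==1)[0],np.where(d==-1)[0]):
                pa,pe=xplane(s,a-.5,r),xplane(s,e-.5,r);w=abs(pa[1]-pe[1]);c=(pa+pe)/2
                if .011<w<.022 and gy-.05<c[1]<gy+.2: pts.append((c[2],c[1],w))
        p=np.array(pts)
        if len(p)<6: print(n,'few',len(p));continue
        # robust line: best pair consensus with |slope|<0.25
        best=max(((i,j) for i in range(len(p)) for j in range(i) if abs(p[i,0]-p[j,0])>.03),
          key=lambda ij:(lambda c:(abs(c)<.25)*(abs(p[ij[0],1]+c*(p[:,0]-p[ij[0],0])-p[:,1])<.003).sum())((p[ij[0],1]-p[ij[1],1])/(p[ij[0],0]-p[ij[1],0])))
        i,j=best;c=(p[i,1]-p[j,1])/(p[i,0]-p[j,0]);k=abs(p[i,1]+c*(p[:,0]-p[i,0])-p[:,1])<.003
        c=np.polyfit(p[k,0],p[k,1],1);zm=p[k,0].mean();ym=np.polyval(c,zm);L=(ym-gy)/(zm-.2)
        print(n,len(p),k.sum(),'z',p[k,0].min().round(3),p[k,0].max().round(3),'w',p[k,2].mean().round(4),'slope',c[0].round(4),'y',ym.round(4),'zm',zm.round(3),'| lean by grip',L.round(4),'trolley',(gy+L*1.55).round(4))
if __name__=='__main__':
    import sys; rodline(sys.argv[1])
E
python3 -m inch '{"fingers":[1,1,1],"translation":[[0,0,0],[0,0,0],[0,0,0]],"turn":[[0,0,0],[0,0,0],[0,0,0]]}'; python3 r.py b
```

```text
clock: 3.28
tcp_pos: [0.4496, -0.0541, 0.2065]
tool_rot: [-3.142, 0.0, 0.0]
contact_force: [0.4, 0.3, 0.4]
opening: 0.0266
gripper_force: 0.0
t 3.28 tcp [ 0.4496 -0.0541  0.2065] F [0.4 0.3 0.4] open 0.0266
top 41 41 z 0.445 0.674 w 0.0153 slope -0.0003 y -0.0541 zm 0.575 | lean by grip 0.0001 trolley -0.054
scene 35 21 z 0.405 0.494 w 0.0167 slope -0.0049 y -0.0555 zm 0.447 | lean by grip -0.0055 trolley -0.0626
```

```bash
python3 -m inch '{"fingers":[1,1,1,1,1,1,1,1],"translation":[[0,0,0],[0,0,0],[0,0.5,0],[0,1.5,0],[0,3,-0.05],[0,4.8,-0.1],[0,6.6,-0.15],[0,8.2,-0.2]],"turn":[[0,0,0],[0,0,0],[0,0,0],[0,0,0],[0,0,0],[0,0,0],[0,0,0],[0,0,0]]}'; python3 r.py c
python3 -m inch '{"fingers":[1,1,1,1,1,1,1,1],"translation":[[0,1.6,-0.1],[0,3.2,-0.2],[0,4.6,-0.3],[0,5.6,-0.4],[0,6.2,-0.45],[0,6.5,-0.5],[0,6.5,-0.5],[0,6.5,-0.5]],"turn":[[0,0,0],[0,0,0],[0,0,0],[0,0,0],[0,0,0],[0,0,0],[0,0,0],[0,0,0]]}'; python3 r.py d
```

```text
clock: 4.05
tcp_pos: [0.4496, -0.1383, 0.2086]
tool_rot: [3.14, -0.0, 0.001]
contact_force: [0.1, 1.9, 0.4]
opening: 0.0232
gripper_force: 30.0
t 4.05 tcp [ 0.4496 -0.1383  0.2086] F [0.1 1.9 0.4] open 0.0232
top 42 40 z 0.438 0.67 w 0.0166 slope 0.0535 y -0.1181 zm 0.567 | lean by grip 0.055 trolley -0.0531
scene 21 14 z 0.403 0.476 w 0.017 slope 0.0549 y -0.1296 zm 0.432 | lean by grip 0.0375 trolley -0.0802
clock: 4.82
tcp_pos: [0.4495, -0.2004, 0.2125]
tool_rot: [-3.14, 0.0, -0.0]
contact_force: [4.8, -0.4, -16.1]
opening: 0.0232
gripper_force: 30.0
t 4.82 tcp [ 0.4495 -0.2004  0.2125] F [  4.8  -0.4 -16.1] open 0.0232
top 38 37 z 0.432 0.667 w 0.0183 slope 0.087 y -0.1692 zm 0.564 | lean by grip 0.0857 trolley -0.0676
scene 23 16 z 0.406 0.476 w 0.0172 slope 0.0801 y -0.1814 zm 0.441 | lean by grip 0.0791 trolley -0.0779
```

```bash
python3 -m inch '{"fingers":[1,1,1,1,1,1],"translation":[[0,0,0.05],[0,0,0.1],[0,0,0.15],[0,0,0.15],[0,0,0.2],[0,0,0.2]],"turn":[[0,0,0],[0,0,0],[0,0,0],[0,0,0],[0,0,0],[0,0,0]]}'; python3 r.py e
python3 -m inch '{"fingers":[1,1,1,1,1,1],"translation":[[0,0,0.05],[0,0,0.1],[0,0,0.1],[0,0,0.1],[0,0,0.1],[0,0,0.1]],"turn":[[0,0,0],[0,0,0],[0,0,0],[0,0,0],[0,0,0],[0,0,0]]}'; python3 r.py f
```

```text
clock: 5.42
tcp_pos: [0.4496, -0.2012, 0.2124]
tool_rot: [3.141, -0.0, 0.001]
contact_force: [0.1, 0.6, -4.2]
opening: 0.0233
gripper_force: 30.0
t 5.42 tcp [ 0.4496 -0.2012  0.2124] F [ 0.1  0.6 -4.2] open 0.0233
top 40 39 z 0.432 0.666 w 0.0185 slope 0.0865 y -0.17 zm 0.564 | lean by grip 0.0856 trolley -0.0686
scene 22 17 z 0.406 0.475 w 0.0176 slope 0.0718 y -0.1825 zm 0.441 | lean by grip 0.0777 trolley -0.0807
clock: 6.02
tcp_pos: [0.4496, -0.201, 0.2101]
tool_rot: [-3.141, 0.0, -0.0]
contact_force: [1.1, 0.3, -5.0]
opening: 0.0235
gripper_force: 30.0
t 6.02 tcp [ 0.4496 -0.201   0.2101] F [ 1.1  0.3 -5. ] open 0.0235
top 42 40 z 0.432 0.666 w 0.0188 slope 0.0652 y -0.1768 zm 0.562 | lean by grip 0.0668 trolley -0.0975
scene 26 21 z 0.402 0.479 w 0.0173 slope 0.0656 y -0.1869 zm 0.44 | lean by grip 0.0585 trolley -0.1103
```

```bash
python3 -m inch '{"fingers":[1,1,1,1,1,1],"translation":[[0,0,0.05],[0,0,0.1],[0,0,0.1],[0,0,0.1],[0,0,0.1],[0,0,0.1]],"turn":[[0,0,0],[0,0,0],[0,0,0],[0,0,0],[0,0,0],[0,0,0]]}'; python3 r.py g
python3 -m inch '{"fingers":[1,1,1,1,1,1],"translation":[[0,0,0],[0,0,0],[0,0,0],[0,0,0],[0,0,0],[0,0,0]],"turn":[[0,0,0],[0,0,0],[0,0,0],[0,0,0],[0,0,0],[0,0,0]]}'; python3 r.py h
```

```text
clock: 6.62
tcp_pos: [0.4496, -0.2011, 0.2095]
tool_rot: [-3.142, 0.0, 0.0]
contact_force: [0.8, 0.5, -2.8]
opening: 0.0231
gripper_force: 30.0
t 6.62 tcp [ 0.4496 -0.2011  0.2095] F [ 0.8  0.5 -2.8] open 0.0231
top 40 38 z 0.432 0.666 w 0.019 slope 0.0605 y -0.1788 zm 0.564 | lean by grip 0.0615 trolley -0.1058
scene 26 20 z 0.402 0.478 w 0.0173 slope 0.0652 y -0.188 zm 0.44 | lean by grip 0.0548 trolley -0.1161
clock: 7.22
tcp_pos: [0.4496, -0.2012, 0.2095]
tool_rot: [-3.142, 0.0, 0.0]
contact_force: [0.9, -0.2, -2.9]
opening: 0.0232
gripper_force: 30.0
t 7.22 tcp [ 0.4496 -0.2012  0.2095] F [ 0.9 -0.2 -2.9] open 0.0232
top 40 38 z 0.432 0.666 w 0.0191 slope 0.061 y -0.1788 zm 0.564 | lean by grip 0.0616 trolley -0.1057
scene 25 20 z 0.402 0.478 w 0.0173 slope 0.0652 y -0.188 zm 0.44 | lean by grip 0.055 trolley -0.116
```

```bash
python3 -m inch '{"fingers":[1,1,1,1,1,1,1,1],"translation":[[0,0.5,0],[0,1.5,-0.1],[0,2.8,-0.2],[0,4.2,-0.3],[0,5.4,-0.4],[0,6.2,-0.45],[0,6.4,-0.45],[0,6.4,-0.45]],"turn":[[0,0,0],[0,0,0],[0,0,0],[0,0,0],[0,0,0],[0,0,0],[0,0,0],[0,0,0]]}'; python3 r.py i
python3 -m inch '{"fingers":[1,1,1,1,1,1],"translation":[[0,0,0.05],[0,0,0.1],[0,0,0.15],[0,0,0.2],[0,0,0.2],[0,0,0.25]],"turn":[[0,0,0],[0,0,0],[0,0,0],[0,0,0],[0,0,0],[0,0,0]]}'; python3 r.py j
```

```text
clock: 7.98
tcp_pos: [0.4496, -0.2662, 0.2136]
tool_rot: [-3.141, -0.0, -0.002]
contact_force: [2.1, 0.9, -7.5]
opening: 0.0232
gripper_force: 30.0
t 7.98 tcp [ 0.4496 -0.2662  0.2136] F [ 2.1  0.9 -7.5] open 0.0232
top 43 38 z 0.426 0.64 w 0.02 slope 0.0998 y -0.2327 zm 0.551 | lean by grip 0.0954 trolley -0.1183
scene 33 18 z 0.409 0.478 w 0.0176 slope 0.0873 y -0.2444 zm 0.443 | lean by grip 0.0896 trolley -0.1273
clock: 8.58
tcp_pos: [0.4496, -0.265, 0.212]
tool_rot: [3.142, 0.0, 0.001]
contact_force: [-0.5, 1.0, -0.1]
opening: 0.0234
gripper_force: 30.0
t 8.58 tcp [ 0.4496 -0.265   0.212 ] F [-0.5  1.  -0.1] open 0.0234
top 38 34 z 0.425 0.633 w 0.0202 slope 0.0885 y -0.2358 zm 0.548 | lean by grip 0.084 trolley -0.1348
scene 36 21 z 0.405 0.478 w 0.0175 slope 0.085 y -0.2468 zm 0.442 | lean by grip 0.0752 trolley -0.1485
```

```bash
python3 -m inch '{"fingers":[1,1,1,1,1,1],"translation":[[0,0,0.03],[0,0,0.06],[0,0,0.09],[0,0,0.12],[0,0,0.14],[0,0,0.15]],"turn":[[0,0,0],[0,0,0],[0,0,0],[0,0,0],[0,0,0],[0,0,0]]}'; python3 r.py k
python3 -m inch '{"fingers":[1,1,1,1,1,1],"translation":[[0,0,0.03],[0,0,0.05],[0,0,0.05],[0,0,0.05],[0,0,0.05],[0,0,0.05]],"turn":[[0,0,0],[0,0,0],[0,0,0],[0,0,0],[0,0,0],[0,0,0]]}'; python3 r.py l
```

```text
clock: 9.18
tcp_pos: [0.4496, -0.2652, 0.2103]
tool_rot: [3.142, -0.0, 0.0]
contact_force: [-0.8, 0.5, 1.4]
opening: 0.0234
gripper_force: 30.0
t 9.18 tcp [ 0.4496 -0.2652  0.2103] F [-0.8  0.5  1.4] open 0.0234
top 33 29 z 0.425 0.622 w 0.0207 slope 0.0722 y -0.2415 zm 0.54 | lean by grip 0.0698 trolley -0.157
scene 27 15 z 0.401 0.453 w 0.0171 slope 0.0639 y -0.2516 zm 0.427 | lean by grip 0.0597 trolley -0.1726
clock: 9.78
tcp_pos: [0.4496, -0.265, 0.2092]
tool_rot: [-3.141, 0.0, 0.0]
contact_force: [0.3, 0.8, -0.5]
opening: 0.0231
gripper_force: 30.0
t 9.78 tcp [ 0.4496 -0.265   0.2092] F [ 0.3  0.8 -0.5] open 0.0231
top 23 19 z 0.425 0.614 w 0.0206 slope 0.0632 y -0.2453 zm 0.539 | lean by grip 0.058 trolley -0.175
scene 31 15 z 0.4 0.453 w 0.0169 slope 0.0473 y -0.2536 zm 0.427 | lean by grip 0.05 trolley -0.1874
```

```bash
python3 -m inch '{"fingers":[1,1,1,1,1,1],"translation":[[0,0,0.02],[0,0,0.02],[0,0,0.02],[0,0,0.02],[0,0,0.02],[0,0,0.02]],"turn":[[0,0,0],[0,0,0],[0,0,0],[0,0,0],[0,0,0],[0,0,0]]}'; python3 r.py m
```

```text
clock: 10.38
tcp_pos: [0.4496, -0.2652, 0.2093]
tool_rot: [3.141, 0.0, 0.0]
contact_force: [0.3, -0.1, -3.1]
opening: 0.0231
gripper_force: 30.0
t 10.38 tcp [ 0.4496 -0.2652  0.2093] F [ 0.3 -0.1 -3.1] open 0.0231
top 23 19 z 0.425 0.614 w 0.0206 slope 0.0631 y -0.2455 zm 0.538 | lean by grip 0.0584 trolley -0.1747
scene 33 15 z 0.4 0.453 w 0.0171 slope 0.0483 y -0.2538 zm 0.427 | lean by grip 0.0501 trolley -0.1875
```

```bash
python3 -m inch '{"fingers":[1,1,1,1,1,1,1,1],"translation":[[0,-0.5,0.05],[0,-1.6,0.1],[0,-3,0.15],[0,-4.6,0.2],[0,-6.2,0.25],[0,-7.6,0.28],[0,-8.5,0.28],[0,-8.8,0.28]],"turn":[[0,0,0],[0,0,0],[0,0,0],[0,0,0],[0,0,0],[0,0,0],[0,0,0],[0,0,0]]}'
python3 -m inch '{"fingers":[1,1,1,1],"translation":[[0,0,0],[0,0,0],[0,0,0],[0,0,0]],"turn":[[0,0,0],[0,0,0],[0,0,0],[0,0,0]]}'; python3 r.py n
python3 -c "
import cv2
t=cv2.imread('pics/m_top.png')[140:260,300:450];u=cv2.imread('pics/n_top.png')[140:260,300:450]
cv2.imwrite('pics/mn.png',cv2.resize(cv2.vconcat([t,u]),None,fx=2.4*2/2,fy=2.4,interpolation=0))"
```

```text
clock: 11.15
tcp_pos: [0.4495, -0.1749, 0.2068]
tool_rot: [-3.141, -0.0, 0.002]
contact_force: [-1.3, -0.4, 0.2]
opening: 0.0232
gripper_force: 30.0
clock: 11.48
tcp_pos: [0.4495, -0.178, 0.2067]
tool_rot: [3.141, 0.0, -0.0]
contact_force: [-2.6, -0.5, 5.2]
opening: 0.0235
gripper_force: 30.0
t 11.48 tcp [ 0.4495 -0.178   0.2067] F [-2.6 -0.5  5.2] open 0.0235
top 39 38 z 0.432 0.665 w 0.02 slope 0.0002 y -0.1778 zm 0.565 | lean by grip 0.0007 trolley -0.1769
scene 26 20 z 0.403 0.475 w 0.0177 slope 0.0026 y -0.1795 zm 0.439 | lean by grip -0.0063 trolley -0.1877
```

View pics/mn.png

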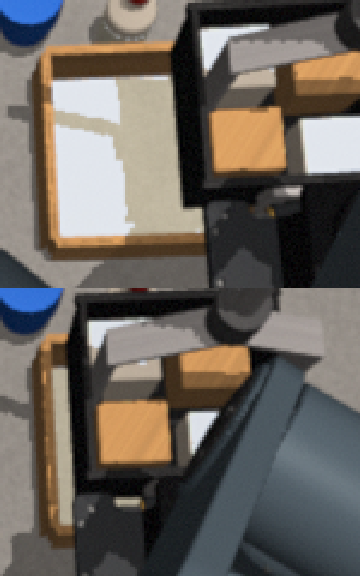

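The top half of the crop (before the move back) shows the carton's left wall clear of the bin, with its rim at about columns 318–322. The lower half shows the bin centred over the carton, with the handle gripped.

```bash
python3 - <<'E'
from h import *
b=snap('top');t=cv2.imread('pics/m_top.png')[:,:,::-1];t0=cv2.imread('pics/t0.png')[:,:,::-1]
for r in(180,200,220): print(r,[(c,t[r,c].tolist()) for c in range(312,328)])
for r in(180,200,220): print(r,[(c,t0[r,c].tolist()) for c in range(396,414)])
for r in(180,200,220): print([ (c,plane(b,c,r,.085)[1].round(4)) for c in(316,318,320,322,402,404,406,408,410)])
E
```

```text
180 [(312, [91, 84, 79]), (313, [78, 67, 53]), (314, [72, 54, 36]), (315, [69, 51, 30]), (316, [69, 50, 31]), (317, [92, 66, 40]), (318, [132, 95, 58]), (319, [136, 99, 61]), (320, [135, 101, 68]), (321, [172, 160, 157]), (322, [226, 231, 239]), (323, [227, 232, 239]), (324, [225, 229, 236]), (325, [225, 229, 236]), (326, [225, 229, 236]), (327, [225, 229, 236])]
200 [(312, [99, 96, 91]), (313, [92, 87, 81]), (314, [79, 67, 54]), (315, [72, 53, 35]), (316, [71, 52, 34]), (317, [72, 52, 33]), (318, [119, 87, 52]), (319, [187, 138, 84]), (320, [206, 149, 91]), (321, [210, 154, 95]), (322, [215, 177, 147]), (323, [222, 222, 224]), (324, [225, 230, 237]), (325, [224, 229, 236]), (326, [225, 229, 236]), (327, [226, 229, 236])]
220 [(312, [142, 136, 129]), (313, [99, 95, 91]), (314, [90, 84, 78]), (315, [79, 67, 54]), (316, [73, 53, 35]), (317, [70, 50, 31]), (318, [70, 52, 31]), (319, [119, 88, 55]), (320, [183, 134, 81]), (321, [201, 146, 89]), (322, [212, 155, 99]), (323, [217, 178, 147]), (324, [223, 221, 222]), (325, [226, 230, 237]), (326, [224, 229, 235]), (327, [225, 229, 236])]
18
[... 1279 characters left out ...]
(320, np.float64(-0.0908)), (322, np.float64(-0.0951)), (402, np.float64(-0.2686)), (404, np.float64(-0.2729)), (406, np.float64(-0.2772)), (408, np.float64(-0.2815)), (410, np.float64(-0.2858))]
[(316, np.float64(-0.0798)), (318, np.float64(-0.0841)), (320, np.float64(-0.0885)), (322, np.float64(-0.0928)), (402, np.float64(-0.2646)), (404, np.float64(-0.2688)), (406, np.float64(-0.2731)), (408, np.float64(-0.2773)), (410, np.float64(-0.2816))]
[(316, np.float64(-0.0776)), (318, np.float64(-0.0819)), (320, np.float64(-0.0862)), (322, np.float64(-0.0905)), (402, np.float64(-0.2606)), (404, np.float64(-0.2648)), (406, np.float64(-0.269)), (408, np.float64(-0.2732)), (410, np.float64(-0.2774))]
```

```bash
python3 -m inch '{"fingers":[-1,-1,-1,-1,-1,-1,-1,-1],"translation":[[0,0,0],[0,0,0],[0,0,0],[0,0,0],[0,0,0],[0,0,0],[0,0,0],[0,0,0]],"turn":[[0,0,0],[0,0,0],[0,0,0],[0,0,0],[0,0,0],[0,0,0],[0,0,0],[0,0,0]]}'; python3 r.py o
python3 -m inch '{"fingers":[-1,-1,-1,-1],"translation":[[0,0,0],[0,0,0],[0,0,0],[0,0,0]],"turn":[[0,0,0],[0,0,0],[0,0,0],[0,0,0]]}'; python3 r.py p
```

```text
clock: 12.3
tcp_pos: [0.4497, -0.1771, 0.2065]
tool_rot: [3.142, -0.0, 0.0]
contact_force: [0.2, 0.5, -0.2]
opening: 0.069
gripper_force: 0.0
t 12.3 tcp [ 0.4497 -0.1771  0.2065] F [ 0.2  0.5 -0.2] open 0.069
top 38 37 z 0.432 0.665 w 0.0199 slope 0.0013 y -0.1788 zm 0.562 | lean by grip -0.0044 trolley -0.184
scene 26 20 z 0.399 0.475 w 0.0171 slope 0.0082 y -0.1809 zm 0.435 | lean by grip -0.0158 trolley -0.2016
clock: 12.73
tcp_pos: [0.4496, -0.1772, 0.2066]
tool_rot: [3.142, -0.0, 0.0]
contact_force: [0.4, -0.9, 0.3]
opening: 0.0864
gripper_force: 0.0
t 12.73 tcp [ 0.4496 -0.1772  0.2066] F [ 0.4 -0.9  0.3] open 0.0864
top 36 35 z 0.432 0.665 w 0.0198 slope 0.0028 y -0.1803 zm 0.565 | lean by grip -0.0085 trolley -0.1904
scene 27 21 z 0.399 0.475 w 0.0175 slope -0.0032 y -0.1826 zm 0.436 | lean by grip -0.0228 trolley -0.2125
```

```bash
python3 -m inch '{"fingers":[-1,-1,-1,-1,-1,-1,-1,-1],"translation":[[0,0,-0.5],[0,0,-1.5],[0,0,-3],[0,0,-4.5],[0,0,-6],[0,0,-7.3],[0,0,-8],[0,0,-8]],"turn":[[0,0,0],[0,0,0],[0,0,0],[0,0,0],[0,0,0],[0,0,0],[0,0,0],[0,0,0]]}' >/dev/null; python3 r.py q
python3 -m inch '{"fingers":[-1,-1,-1,-1],"translation":[[0,0,0],[0,0,0],[0,0,0],[0,0,0]],"turn":[[0,0,0],[0,0,0],[0,0,0],[0,0,0]]}'>/dev/null; python3 r.py r
python3 -m inch '{"fingers":[-1,-1,-1,-1],"translation":[[0,0,0],[0,0,0],[0,0,0],[0,0,0]],"turn":[[0,0,0],[0,0,0],[0,0,0],[0,0,0]]}'>/dev/null; python3 r.py s
python3 -m inch '{"fingers":[-1,-1,-1,-1],"translation":[[0,0,0],[0,0,0],[0,0,0],[0,0,0]],"turn":[[0,0,0],[0,0,0],[0,0,0],[0,0,0]]}'>/dev/null; python3 r.py t
python3 -m inch '{"fingers":[-1,-1,-1,-1],"translation":[[0,0,0],[0,0,0],[0,0,0],[0,0,0]],"turn":[[0,0,0],[0,0,0],[0,0,0],[0,0,0]]}'>/dev/null; python3 r.py u
```

```text
t 13.5 tcp [ 0.4505 -0.1777  0.2883] F [-0.6 -0.1  0.4] open 0.0869
top 37 36 z 0.432 0.665 w 0.0199 slope 0.0023 y -0.1797 zm 0.564 | lean by grip -0.0053 trolley -0.186
scene 25 17 z 0.403 0.475 w 0.0184 slope -0.0035 y -0.1822 zm 0.442 | lean by grip -0.0185 trolley -0.2063
t 13.93 tcp [ 0.4494 -0.177   0.2859] F [-0.5  0.1  0.9] open 0.0869
top 39 38 z 0.432 0.665 w 0.0199 slope 0.0003 y -0.178 zm 0.565 | lean by grip -0.0027 trolley -0.1812
scene 21 15 z 0.399 0.475 w 0.0189 slope -0.0208 y -0.1801 zm 0.437 | lean by grip -0.0129 trolley -0.197
t 14.37 tcp [ 0.4496 -0.1772  0.2865] F [-0.7  0.5 -0.1] open 0.0868
top 39 38 z 0.433 0.665 w 0.0199 slope -0.0009 y -0.1776 zm 0.565 | lean by grip -0.0011 trolley -0.1789
scene 19 15 z 0.399 0.475 w 0.0194 slope -0.0137 y -0.1797 zm 0.437 | lean by grip -0.0109 trolley -0.1941
t 14.8 tcp [ 0.4496 -0.1771  0.2865] F [-0.6 -0.8  0.1] open 0.0869
top 38 37 z 0.432 0.665 w 0.0199 slope 0.0004 y -0.1787 zm 0.562 | lean by grip -0.0043 trolley -0.1837
scene 18 13 z 0.399 0.454 w 0.0187 slope -0.0351 y -0.1813 zm 0.429 | lean by grip -0.0183 trolley -0.2056
t 15.23 tcp [ 0.4496 -0.1771  0.2865] F [ 0.2 -0.   0.4] open 0.0871
top 36 35 z 0.432 0.665 w 0.0199 slope 0.0015 y -0.1802 zm 0.565 | lean by grip -0.0085 trolley -0.1902
scene 21 15 z 0.402 0.475 w 0.0186 slope -0.0096 y -0.183 zm 0.44 | lean by grip -0.0246 trolley -0.2152
```

```bash

python3 -m inch '{"fingers":[-1,-1,-1,-1,-1,-1,-1,-1],"translation":[[0,0,0],[0,0,0],[0,0,0],[0,0,0],[0,0,0],[0,0,0],[0,0,0],[0,0,0]],"turn":[[0,0,0],[0,0,0],[0,0,0],[0,0,0],[0,0,0],[0,0,0],[0,0,0],[0,0,0]]}'>/dev/null
python3 -m inch '{"fingers":[-1,-1,-1,-1,-1,-1,-1,-1],"translation":[[0,0,0],[0,0,0],[0,0,0],[0,0,0],[0,0,0],[0,0,0],[0,0,0],[0,0,0]],"turn":[[0,0,0],[0,0,0],[0,0,0],[0,0,0],[0,0,0],[0,0,0],[0,0,0],[0,0,0]]}'>/dev/null
python3 r.py v | grep -v scene
python3 -m inch '{"fingers":[-1,-1,-1,-1,-1,-1,-1,-1],"translation":[[0,0,0],[0,0,0],[0,0,0],[0,0,0],[0,0,0],[0,0,0],[0,0,0],[0,0,0]],"turn":[[0,0,0],[0,0,0],[0,0,0],[0,0,0],[0,0,0],[0,0,0],[0,0,0],[0,0,0]]}'>/dev/null
python3 -m inch '{"fingers":[-1,-1,-1,-1,-1,-1,-1,-1],"translation":[[0,0,0],[0,0,0],[0,0,0],[0,0,0],[0,0,0],[0,0,0],[0,0,0],[0,0,0]],"turn":[[0,0,0],[0,0,0],[0,0,0],[0,0,0],[0,0,0],[0,0,0],[0,0,0],[0,0,0]]}'>/dev/null
python3 -m inch '{"fingers":[-1,-1,-1,-1,-1,-1,-1,-1],"translation":[[0,0,0],[0,0,0],[0,0,0],[0,0,0],[0,0,0],[0,0,0],[0,0,0],[0,0,0]],"turn":[[0,0,0],[0,0,0],[0,0,0],[0,0,0],[0,0,0],[0,0,0],[0,0,0],[0,0,0]]}'>/dev/null
python3 r.py w | grep -v nothing
```

```text
t 16.67 tcp [ 0.4496 -0.1772  0.2866] F [ 0.2 -0.3 -0. ] open 0.0871
top 39 38 z 0.433 0.665 w 0.0199 slope -0.0009 y -0.1776 zm 0.565 | lean by grip -0.0011 trolley -0.1789
t 18.77 tcp [ 0.4496 -0.1772  0.2866] F [-0.9 -0.7  0.2] open 0.0865
top 38 37 z 0.432 0.665 w 0.0199 slope 0.0007 y -0.1787 zm 0.562 | lean by grip -0.0043 trolley -0.1837
scene 17 12 z 0.403 0.472 w 0.0185 slope -0.0116 y -0.1812 zm 0.435 | lean by grip -0.0171 trolley -0.2037
```

View pics/w_scene.png

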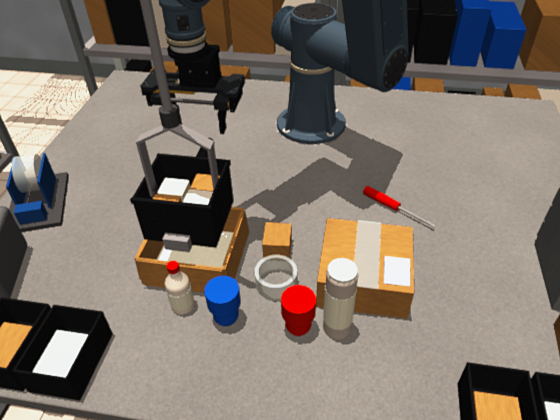

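The bin hangs free over the open carton at about (185,200). The gripper is clear above the handle, and everything else stands where it was.

```bash
python3 -c "
from station import arm
print(arm.sign_off())"
```

```text
the job is handed in; nothing more can be done
None
```

The bin is let go over the open carton and the job is handed in (no verdict was returned): by my camera measurements it hung free for about 6 s, swinging at roughly 0.003 rad/s and within about 3 mm of the carton's centre line.

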